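# Re-arm the workshop air interlock

## Task

The workshop's air line has tripped: on the grey interlock box, press the two green buttons down together, one fingertip on each, and keep both fully down without a break until the yellow pointer has slid all the way to the green end of its scale, then let both buttons come back up and move clear. Do not touch the pointer, do not press either green button on its own and do not press the red dump button. Pick nothing up, and leave the lug nut, the can and the wrench where they are.

Things in the scene. Friction and masses are not known exactly. Their poses are not given: they have to be found in the camera images.
- reset_box: Grey interlock box bolted to the bench, 220 x 160 x 50 mm (its x, y, z). Origin at the centre of its underside, z up. The two green buttons lie on its top at x = -50, y = +32 and -32 mm; the pointer slides along y at x = +75 mm, from y = -14 to y = +14 mm. Its yaw and place vary; it may be left or right of the dump box.
- green_left_top (a point): Centre of the top face of the green button at y = +32 mm of the box: round, 30 mm across, 64 mm between the centres of the two green buttons. Released, the top is 74 mm above the bench, 24 mm above the box lid and 12 mm above its aluminium collar (46 mm across).
- green_right_top (a point): The same for the green button at y = -32 mm of the box.
- green_left (a joint): Stroke of the left green button, m: 0 released, 0.008 fully down against a hard stop. Its spring returns it; it takes about 4 N at the bottom.
- green_right (a joint): Stroke of the right green button, same values.
- pointer (a joint): Travel of the yellow pointer along its scale, m: 0 at the red end, 0.028 at the green end (its stop); it moves to +y of the box. A damped spring draws it along by itself, slowly, only while both green buttons are down at least 6 mm: the whole way takes about 3 s. If a button is let go early it is caught within 7 mm. At the green end it stays when the buttons are let go.
- pointer_top (a point): Centre of the top of the pointer, a yellow block 14 x 10 x 16 mm (box x, y, z) that stands on the lid of the grey box, on a black scale plate marked red on one half and green on the other. Top 68 mm above the bench.
- dump_box: Yellow box bolted to the bench, 100 x 100 x 50 mm, with the red dump button in the middle of its top. Origin at the centre of its underside.
- red_dump (a joint): Stroke of the red dump button (32 mm across, top 74 mm above the bench), m: 0 released, 0.008 fully down. To be left alone.
- lug_nut_mid (a point): Centre of a loose steel lug nut, 23 mm wide and 26 mm high, standing on the lid of the grey box between the buttons and the pointer. To be left alone.
- can_mid (a point): Centre of a loose can, 66 mm across and 100 mm high, standing on the bench just beyond the yellow box. To be left alone.
- wrench: Loose wrench lying on the bench beyond the boxes. To be left alone.
Things that resemble listed ones, but are neither listed nor needed, are in the scene too. What is shaped like the dump_box but orange is not meant.

How it is judged (in metres and radians):
On the way, in this order (a step that is already met when the one before it is completed fails the run):
1. a fingertip presses each green button down at the same time (value of joint each of green_left, green_right above 0.006 m and contact force between the fingers and green_left above 1 N and contact force between the fingers and green_right above 1 N), for 0.2 s.
2. the pointer is at the green end while both green buttons are still held down (value of joint pointer above 0.026 m and value of joint each of green_left, green_right above 0.006 m), for 0.1 s.
At the end, for the whole second after the job is handed in: The pointer has travelled at least 25 mm of its 28 mm, all three buttons are released (within 1.5 mm of their top), the lug nut is within 15 mm and the can and wrench within 20 mm of where they stood (value of joint pointer above 0.025 m and value of joint each of green_left, green_right, red_dump below 0.0015 m and distance of lug_nut_mid from where it was at the start of the episode below 0.015 m and distance of each of can_mid, wrench from where it was at the start of the episode below 0.02 m); the robot touches nothing.
It fails at once if one green button is pressed on its own (more than 6 mm down with the other less than 1 mm) ((value of joint green_left above 0.006 m and value of joint green_right below 0.001 m) or (value of joint green_right above 0.006 m and value of joint green_left below 0.001 m)).
It fails at once if a green button is let go before the pointer is at the green end (value of joint pointer between 0.01 and 0.024 m and value of joint any of green_left, green_right below 0.002 m).
It fails at once if the robot touches the pointer (contact force between any of the fingers, the arm and pointer above 0.5 N).
It fails at once if the red dump button is pressed (value of joint red_dump above 0.003 m).
It fails at once if the lug nut, the can or the wrench is picked up or pushed away (distance of lug_nut_mid from where it was at the start of the episode above 0.015 m or distance of any of can_mid, wrench from where it was at the start of the episode above 0.02 m).
It also fails if it takes over 35 s, if anything falls off the work surface, if the arm or the gripper's body presses on something with over 40 N, if the wrist force passes 120 N, or if a joint passes its speed limit or range.

## Robot

A 6-joint arm with a two-finger parallel gripper is mounted at the origin on the work surface. World frame = base frame: x ahead of the robot, y to its left, z up, the work surface at z = 0. Lengths are in mm, angles in rad, forces in N, time in s.
With the tool pointing down it reaches from about 300 to 825 mm from the base axis. Payload 5.4 kg.
Tool frame: the origin (TCP) lies at the very end of the fingers, on their centre line; the grasp point (between the pads) lies 19 mm behind it (grasp_offset is the distance from the TCP to the grasp point, in mm); z points along the fingers, y is the direction in which the jaws open and shut (so a half turn about z gives the same grasp; the last joint's range is limited). The gripper opens to 92 mm and grips with 3 to 60 N. Pads are 20 mm wide; open, the fingers measure 128 mm over their backs; the gripper's body (75 mm by 189 mm) begins 69 mm behind the grasp point.
Start: joints at [1.071, 0.158, 1.597, -0, 1.386, -0.21], TCP at [164.322, 551.003, 214.601] pointing down, gripper open.
Joint ranges: [-2.91, 2.91], [-0.94, 2.29], [0.18, 2.7], [-1.29, 4.43], [0.17, 2.64], [-3, 3]. Speed limits (rad/s): [2.57, 2.57, 3.14, 3.14, 3.14, 3.14].

## Interface

Orientations are given as a unit quaternion [w, x, y, z].
In Python, from workcell import * gives the robot as it stands.
- The arm moves only by the tool apply_moves, never from a script. Its argument "series" is a list of rows, each a list of 6 numbers: the shift along the world's x, y, z in m, then the turn, a rotation vector about the world's x, y, z in rad. In form: [[x, y, z, wx, wy, wz], ...]. A call has 1 to 8 rows; each row is the pose to reach, as a shift and turn from the pose commanded when the call began; what a row does not reach only later rows make up. A row lasts 1/10 s, in which the tool goes at most 50 mm and 8.59 degrees, less where a joint would pass 70% of its speed; a pose out of reach is approached as far as the arm can. A call with a gripper value outside its range is refused whole. "gripper" is the gripper command: -1 is fully open, 1 is shut, values between are in proportion, set as the call begins (left out, the last holds). The fingers move at their own pace and stop on an object; "grip_force" is the grip in N (left out, the last holds). Time passes only in rows, so rows that repeat a pose let the fingers close. It gives the time, the measured TCP pose, the force and the opening at its end, in the units of the state.
- state(): the state, without advancing time (a new reading comes with each control period).
- camera(name): name is "scene" or "side" or "wrist"; returns a dict with "frame" (420x560x3 uint8, red, green, blue), "intrinsics" (3x3 intrinsics, pixels), "R" (3x3) and "t" (3): a world point X has camera coordinates R X + t. Camera axes: x right, y down, z forward; pixel columns grow to the right and rows downward; lengths in mm; the calibration is good to about 2 mm. A picture is of the moment at which its call begins. There is no depth.
- sign_off(): hands the job in, once; it reports no verdict.
The state is a dict: "time_s": time; "joint_positions": joint angles; "joint_velocities": joint speeds; "effort": joint torques, N m; "ee_pos": TCP position; "ee_rot": TCP orientation; "contact_force": force on the tool from outside, world axes, zero at the start; "torque": the same for the moment, N m; "width": opening from 0.0 (shut) to 1.0 (fully open).
Only numpy, scipy, OpenCV 4.12 (cv2) and the standard library are available. Lean on these libraries where they do the work, as an engineer would, in place of code of your own. Each camera call takes 0.05 s, during which the arm holds its last target.

## Working session

There is one attempt and no reset: what is moved stays moved. The work goes in short steps, Python scripts to look and compute and a tool call to move; the robot and the scene stay as the last step left them, time stands still between calls to the robot, and variables do not carry over. Pictures are saved under pics/ and viewed, and the job is handed in when it is done.

Besides the shell and the picture viewer there is one more tool, called after ">>>" as name(argument=value, ...) on one line, values as JSON. apply_moves: Moves the arm, as the interface text tells. Its arguments: {"type":"object","properties":{"series":{"type":"array","items":{"type":"array","items":{"type":"number"}}},"gripper":{"type":"number"},"grip_force":{"type":"number"}},"required":["series"]}

```bash
mkdir -p pics; ls; python3 - <<'E'
from workcell import *
import cv2
s=state(); print(s)
for n in ["scene","side","wrist"]:
    c=camera(n); cv2.imwrite(f"pics/{n}0.png",c["frame"][:,:,::-1])
    import numpy as np
    np.savez(f"pics/{n}0.npz",**{k:c[k] for k in("frame","intrinsics","R","t")})
    print(n,c["intrinsics"],c["R"],c["t"])
E
```

```text
pics
{'time_s': 0.0, 'joint_positions': array([ 1.07092553e+00,  1.59048451e-01,  1.59821101e+00, -1.45424428e-05,
        1.38615649e+00, -2.10071643e-01]), 'joint_velocities': array([ 9.15455119e-04, -6.62293037e-04,  5.84180108e-05, -2.85146759e-03,
        3.91699284e-04, -8.01481636e-04]), 'effort': array([-5.90162872e-04, -3.85586786e+01, -3.22106481e+01,  6.99920207e-02,
        3.80809593e-02, -1.24847452e-04]), 'ee_pos': array([164.02325572, 550.47531471, 213.62986318]), 'ee_rot': array([-3.10155343e-04,  1.44391670e-01,  9.89520194e-01, -8.57298549e-04]), 'contact_force': array([ 0.45970544, -0.01614005, -0.34416076]), 'torque': array([-0.00992925, -0.01097723,  0.04647646]), 'width': 1.0011093159105768}
scene [[488.59638479   0.         277.44515398]
 [  0.         488.59638479 208.14742476]
 [  0.           0.           1.        ]] [[ 0.86588563  0.49967014  0.02391278]
 [ 0.28384788 -0.45139826 -0.84597281]
 [-0.41191316  0.73930329 -0.53268958]] [-485.52675059  -75.10770688 1357.95535106]
side [[379.36193454   0.         285.661647  ]
 [  0.         379.36193454 207.37212536]
 [  0.           0.           1.        ]] [[ 0.74343742 -0.66879791  0.00318668]
 [-0.41742827 -0.46772652 -0.77909277]
 [ 0.52254611  0.57787651 -0.62690055]] [-389.9814522   291.46345967  508.49205878]
wrist [[372.18880437   0.         279.47170205]
 [  0.         372.18880437 213.46609375]
 [  0.           0.           1.        ]] [[ 0.2858561   0.95827113 -0.00165379]
 [ 0.92302688 -0.27487803  0.26919036]
 [ 0.25750276 -0.0784762  -0.96308557]] [-574.58152299  -30.76369119  390.88664868]
```

View pics/scene0.png

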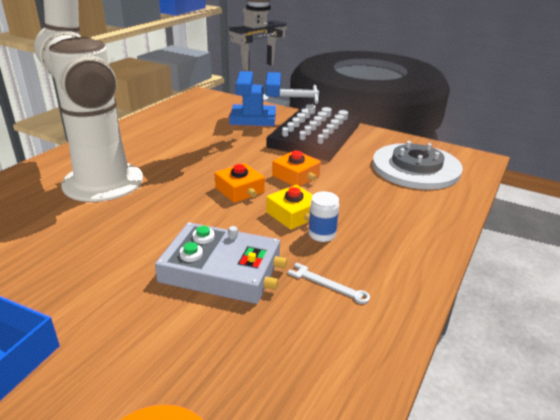

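View pics/side0.png

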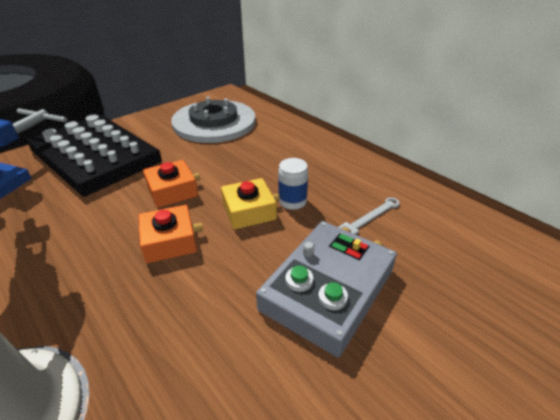

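View pics/wrist0.png

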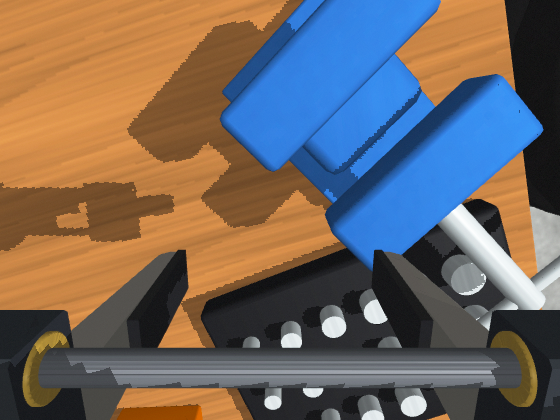

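The scene view shows the grey box with its green buttons at about (203,232) and (190,251), the nut at (233,233) and the pointer at (252,257). The yellow dump box is at (293,205), and the two orange look-alikes are at (240,180) and (297,167). The side view shows the buttons at (299,274) and (334,291). The wrist view shows only the vise and a stud tray.

Next I'll measure by colour centroids on the known heights.

```bash
cat > h.py <<'E'
import numpy as np,cv2
def ray(c,uv,z):
    K,R,t=c["intrinsics"],c["R"],c["t"]
    d=R.T@np.linalg.solve(K,[uv[0],uv[1],1]); o=-R.T@t
    return o+d*(z-o[2])/d[2]
def proj(c,X):
    p=c["intrinsics"]@(c["R"]@np.asarray(X,float)+c["t"]); return p[:2]/p[2]
def blobs(c,lo,hi,mn=15):
    h=cv2.cvtColor(np.ascontiguousarray(c["frame"]),cv2.COLOR_RGB2HSV)
    n,l,s,ce=cv2.connectedComponentsWithStats(cv2.inRange(h,np.array(lo),np.array(hi)))
    return [(ce[i].round(1),s[i]) for i in range(1,n) if s[i][4]>=mn]
E
python3 - <<'E'
from h import *
for n in("scene","side"):
    c=np.load(f"pics/{n}0.npz"); c={k:c[k] for k in c}
    print(n)
    for lab,lo,hi,z in(("green",(45,120,60),(80,255,255),72),("yel",(22,150,120),(34,255,255),66)):
        for ce,s in blobs(c,lo,hi,8): print(lab,ce,s,ray(c,ce,z).round(1))
    f=c["frame"]; y,x=(215,150) if n=="scene" else(220,250)
    cv2.imwrite(f"pics/{n}crop.png",cv2.resize(f[y:y+130,x:x+150,::-1],None,fx=5,fy=4.6,interpolation=cv2.INTER_CUBIC))
E
```

```text
scene
green [202.5 230.7] [197 226  12  11 108] [ 447.3 -126.6   72. ]
green [190.1 247.5] [184 242  13  12 133] [ 462.3 -187.4   72. ]
green [248.6 250.4] [245 247   9   8  40] [ 568.2 -133.1   72. ]
green [261.2 253.4] [257 250   9   8  49] [ 595.1 -128.2   72. ]
yel [288.5 207.7] [ 267  185   45   44 1151] [553.8  60.5  66. ]
yel [251.7 256.4] [248 252   8  10  62] [ 580.  -139.9   66. ]
yel [279.9 258.4] [276 257   9   3  14] [ 631.4 -115.7   66. ]
yel [270.3 279. ] [266 278  10   3  21] [ 647.1 -179.8   66. ]
side
green [345.1 238.2] [338 235  15   8  63] [ 562.7 -118.6   72. ]
green [338.8 246.1] [332 242  15  10  82] [ 538.9 -124.6   72. ]
green [299.2 273.6] [292 266  15  16 203] [ 442.5 -124.1   72. ]
green [333.5 291. ] [326 283  16  17 230] [ 457.9 -186.    72. ]
yel [246.4 196.7] [222 179  53  33 720] [509.4 106.4  66. ]
yel [356.3 244.1] [354 240   6   9  38] [ 571.3 -138.6   66. ]
```

View pics/scenecrop.png

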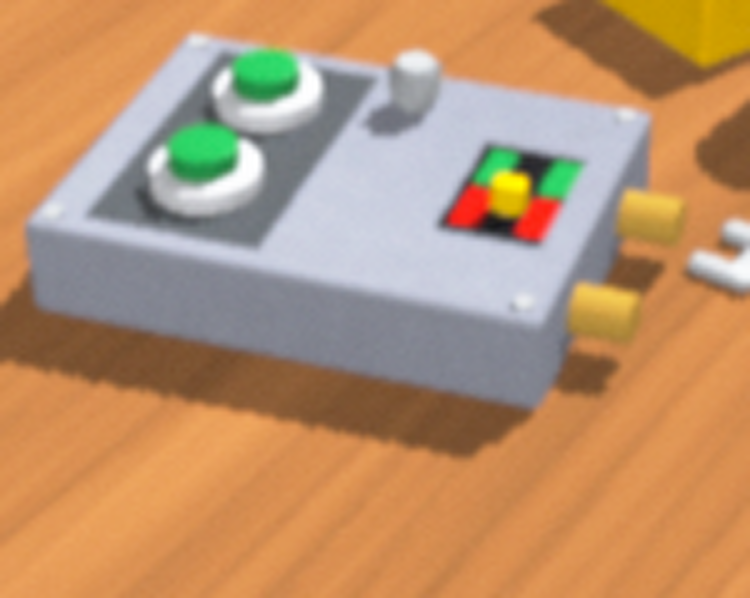

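View pics/sidecrop.png

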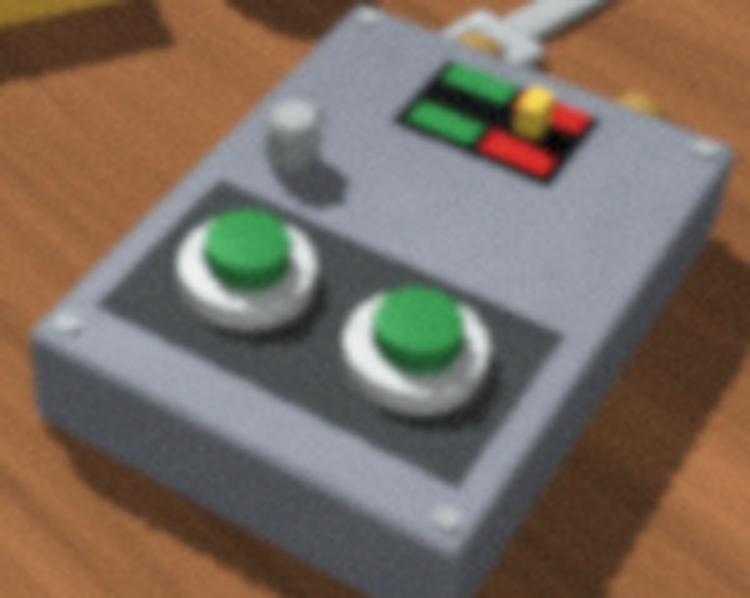

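Both cameras agree to about 4 mm. Left green is near (445,-125.5) and right green near (460,-187), 63 mm apart against 64 given, with yaw about 0.242 rad. From that I predict the pointer near (577,-139), and the images give (571..580,-139). The jaws need turning by +0.533 rad so they open along the box's y axis.

I'll go above the buttons with an opening of about 52 mm.

>>> apply_moves(series=[[0.006,-0.014,0,0,0,0.02],[0.018,-0.044,0,0,0,0.04],[0.03,-0.074,0,0,0,0.06],[0.042,-0.103,0,0,0,0.08],[0.054,-0.133,0,0,0,0.1],[0.066,-0.162,0,0,0,0.12],[0.078,-0.192,0,0,0,0.15],[0.09,-0.221,0,0,0,0.17]], gripper=-0.13)

```text
time_s: 0.95
ee_pos: [254.4, 328.7, 214.3]
ee_rot: [-0.0, 0.059, 0.998, -0.0]
contact_force: [1.3, -0.3, 1.1]
width: 0.565
```

>>> apply_moves(series=[[0.012,-0.03,0,0,0,0.02],[0.024,-0.06,0,0,0,0.04],[0.036,-0.09,0,0,0,0.06],[0.048,-0.12,0,0,0,0.08],[0.06,-0.15,0,0,0,0.1],[0.072,-0.18,0,0,0,0.12],[0.084,-0.21,0,0,0,0.15],[0.096,-0.24,0,0,0,0.17]])

```text
time_s: 1.75
ee_pos: [350.5, 88.7, 214.5]
ee_rot: [0.0, -0.026, 1.0, 0.0]
contact_force: [0.3, 0.2, -1.0]
width: 0.567
```

>>> apply_moves(series=[[0.014,-0.034,0,0,0,0.03],[0.028,-0.068,0,0,0,0.06],[0.042,-0.102,0,0,0,0.09],[0.056,-0.136,0,0,0,0.12],[0.07,-0.17,0,0,0,0.15],[0.084,-0.204,-0.02,0,0,0.17],[0.096,-0.23,-0.04,0,0,0.193],[0.102,-0.246,-0.05,0,0,0.193]])

```text
time_s: 2.55
ee_pos: [451.9, -157.4, 162.6]
ee_rot: [-0.001, -0.121, 0.993, 0.001]
contact_force: [-0.1, 0.0, 0.3]
width: 0.565
```

```bash
python3 - <<'E'
from workcell import *
from h import *
from scipy.spatial.transform import Rotation as Ro
for n in("wrist","side","scene"):
    c=camera(n); c={k:c[k] for k in("frame","intrinsics","R","t")}
    np.savez(f"pics/{n}1.npz",**c); cv2.imwrite(f"pics/{n}1.png",c["frame"][:,:,::-1])
    for ce,s in blobs(c,(45,120,60),(80,255,255),30): print(n,ce,s,ray(c,ce,74).round(1))
s=state(); q=s["ee_rot"]; R=Ro.from_quat([q[1],q[2],q[3],q[0]]).as_matrix()
print(s["time_s"],s["ee_pos"],R.round(4),s["width"],s["contact_force"],s["joint_positions"])
E
```

```text
wrist [240.6 217.6] [ 221  197   39   42 1231] [ 458.5 -184.4   74. ]
wrist [326.8 217.3] [ 308  197   39   41 1231] [ 443.4 -123.9   74. ]
wrist [300.8 334.6] [285 328  33  14 423] [ 541.6 -117.5   74. ]
side [299.2 273.6] [292 266  15  16 203] [ 441.2 -125.4   74. ]
side [333.5 291. ] [326 283  16  17 231] [ 456.6 -186.9   74. ]
scene [202.5 230.6] [197 226  12  11 107] [ 448.9 -128.5   74. ]
scene [190.1 247.4] [184 242  13  12 134] [ 463.9 -189.1   74. ]
scene [248.6 250.4] [245 247   9   8  40] [ 569.7 -135.3   74. ]
scene [261.2 253.4] [257 250   9   8  49] [ 596.4 -130.4   74. ]
2.7 [ 451.6860364  -156.02436553  163.68153151] [[-0.9709 -0.2394 -0.0021]
 [-0.2394  0.9709  0.0016]
 [ 0.0016  0.0021 -1.    ]] 0.5643297568638498 [ 0.01704174  0.50691376 -0.4132338 ] [-5.86345531e-01 -4.92693653e-02  1.91692096e+00  2.07178473e-04
  1.27656688e+00 -2.39892521e+00]
```

View pics/wrist1.png

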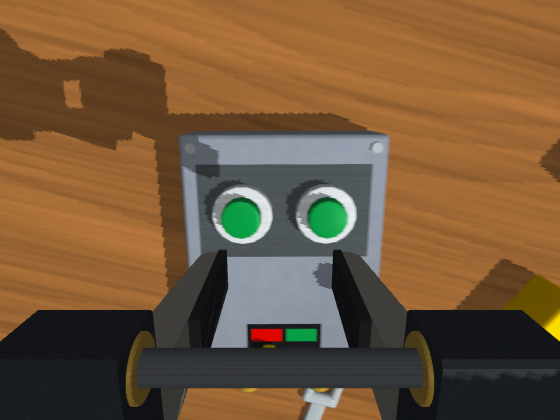

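View pics/side1.png

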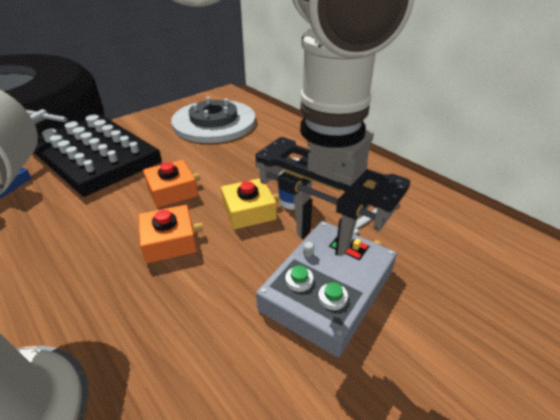

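The wrist view shows both buttons at (241,218) and (327,217), symmetric about the fingers. Its estimate of the midpoint is (451,-154), against (452,-156) averaged over all the cameras. The TCP is at (451.7,-156.0), so the fingers are centred and I'll descend to just above the buttons.

>>> apply_moves(series=[[0,0,-0.015,0,0,0],[0,0,-0.035,0,0,0],[0,0,-0.055,0,0,0],[0,0,-0.07,0,0,0],[0,0,-0.08,0,0,0],[0,0,-0.084,0,0,0],[0,0,-0.084,0,0,0]])

```text
time_s: 3.4
ee_pos: [452.4, -155.6, 80.8]
ee_rot: [0.0, -0.122, 0.993, -0.0]
contact_force: [-0.3, 0.2, -0.2]
width: 0.568
```

```bash
python3 - <<'E'
from workcell import *
from h import *
for n,(x,y,w,h) in dict(wrist=(140,160,280,200),side=(230,190,190,150),scene=(140,170,170,130)).items():
    c=camera(n); c={k:c[k] for k in("frame","intrinsics","R","t")}
    cv2.imwrite(f"pics/{n}2.png",cv2.resize(c["frame"][y:y+h,x:x+w,::-1],None,fx=560/w,fy=560/w,interpolation=cv2.INTER_CUBIC))
s=state(); print(s["time_s"],s["ee_pos"],s["width"],s["contact_force"])
E
```

```text
3.55 [ 452.96343875 -156.30626989   81.5774868 ] 0.56462632368524 [-0.08709857 -0.21761299  0.32956989]
```

View pics/wrist2.png

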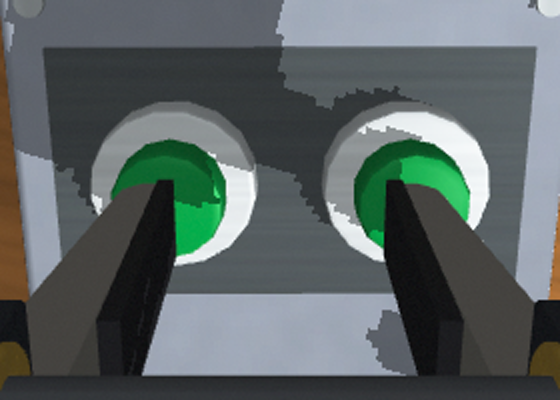

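View pics/side2.png

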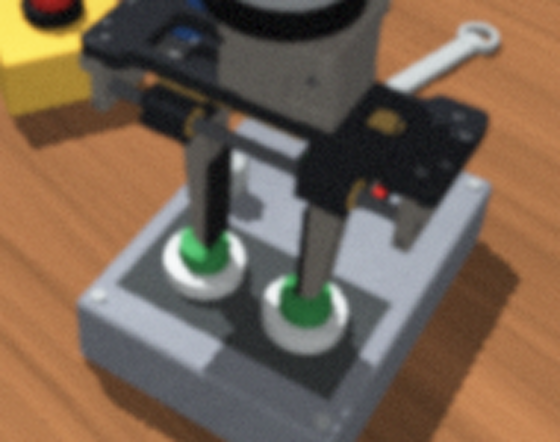

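View pics/scene2.png

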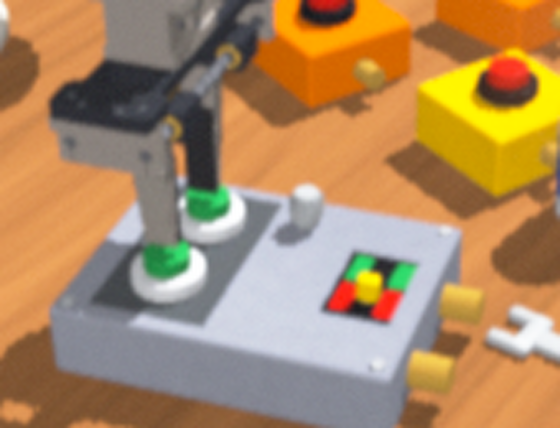

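The fingertips sit over both green buttons and about 7 mm above them. The wrist crop puts the tips about 2–3 mm toward the box's -y and +x, so I'll correct by (-2, +2) mm and press in small steps.

>>> apply_moves(series=[[-0.002,0.002,0,0,0,0],[-0.002,0.002,-0.004,0,0,0],[-0.002,0.002,-0.007,0,0,0],[-0.002,0.002,-0.01,0,0,0],[-0.002,0.002,-0.013,0,0,0],[-0.002,0.002,-0.015,0,0,0],[-0.002,0.002,-0.0155,0,0,0],[-0.002,0.002,-0.0155,0,0,0]])

```text
time_s: 4.35
ee_pos: [450.5, -154.0, 66.3]
ee_rot: [-0.0, -0.121, 0.993, 0.0]
contact_force: [-5.1, 3.2, 13.1]
width: 0.566
```

At z = 66.3 the vertical force is 13 N, above the 8 N of the two springs, so the buttons are at their stops. I'll press slightly more and hold.

>>> apply_moves(series=[[0,0,-0.0005,0,0,0],[0,0,-0.0005,0,0,0],[0,0,-0.0005,0,0,0],[0,0,-0.0005,0,0,0],[0,0,-0.0005,0,0,0],[0,0,-0.0005,0,0,0],[0,0,-0.0005,0,0,0],[0,0,-0.0005,0,0,0]])

```text
time_s: 5.15
ee_pos: [450.5, -154.1, 66.3]
ee_rot: [-0.0, -0.121, 0.993, 0.0]
contact_force: [-5.8, 3.9, 16.4]
width: 0.564
```

```bash
cat > look.py <<'E'
import sys
from workcell import *
from h import *
for n,(x,y,w,h) in dict(side=(230,190,190,150),scene=(140,210,170,90)).items():
    c=camera(n); c={k:c[k] for k in("frame","intrinsics","R","t")}
    cv2.imwrite(f"pics/{n}{sys.argv[1]}.png",cv2.resize(c["frame"][y:y+h,x:x+w,::-1],None,fx=700/w,fy=560/w if n=="side" else 700/w,interpolation=cv2.INTER_CUBIC))
    if n=="scene":
        for ce,s in blobs(c,(22,150,120),(34,255,255),8):
            if 235<ce[0]<275: print("yel",ce,ray(c,ce,66))
s=state(); print(s["time_s"],s["ee_pos"],s["width"],s["contact_force"])
E
python3 look.py 3
```

```text
yel [253.3 253.5] [ 577.59974198 -130.17156245   66.        ]
yel [270.7 279.3] [ 648.15742097 -180.15616849   66.        ]
5.25 [ 450.49190051 -154.04946149   66.24318213] 0.5620612196867031 [-5.84322586  4.0395346  17.52498801]
```

View pics/scene3.png

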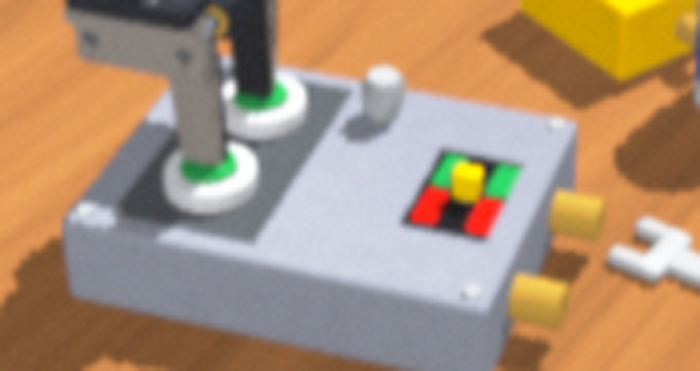

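Both buttons are down and the pointer has moved about 10 mm, from (251.7,256.4) to (253.3,253.5). I'll keep holding.

>>> apply_moves(series=[[0,0,0,0,0,0],[0,0,0,0,0,0],[0,0,0,0,0,0],[0,0,0,0,0,0],[0,0,0,0,0,0],[0,0,0,0,0,0],[0,0,0,0,0,0],[0,0,0,0,0,0]])

```text
time_s: 6.05
ee_pos: [450.5, -154.0, 66.2]
ee_rot: [-0.0, -0.121, 0.993, 0.0]
contact_force: [-5.9, 3.5, 17.7]
width: 0.565
```

>>> apply_moves(series=[[0,0,0,0,0,0],[0,0,0,0,0,0],[0,0,0,0,0,0],[0,0,0,0,0,0],[0,0,0,0,0,0],[0,0,0,0,0,0],[0,0,0,0,0,0],[0,0,0,0,0,0]])

```text
time_s: 6.85
ee_pos: [450.5, -154.1, 66.3]
ee_rot: [-0.0, -0.121, 0.993, 0.0]
contact_force: [-5.9, 3.6, 17.0]
width: 0.562
```

>>> apply_moves(series=[[0,0,0,0,0,0],[0,0,0,0,0,0],[0,0,0,0,0,0],[0,0,0,0,0,0],[0,0,0,0,0,0],[0,0,0,0,0,0],[0,0,0,0,0,0],[0,0,0,0,0,0]])

```text
time_s: 7.65
ee_pos: [450.5, -154.1, 66.3]
ee_rot: [-0.0, -0.121, 0.993, 0.0]
contact_force: [-6.3, 4.5, 17.3]
width: 0.567
```

```bash
python3 look.py 4
```

```text
yel [255.7 249.8] [ 575.14204592 -117.14187557   66.        ]
yel [270.6 279.3] [ 647.99654804 -180.25510857   66.        ]
7.75 [ 450.50928288 -154.02658071   66.24855828] 0.5654744118962214 [-6.7045903   3.42475738 16.80410389]
```

>>> apply_moves(series=[[0,0,0,0,0,0],[0,0,0,0,0,0],[0,0,0,0,0,0],[0,0,0,0,0,0],[0,0,0,0,0,0],[0,0,0,0,0,0],[0,0,0,0,0,0],[0,0,0,0,0,0]])

```text
time_s: 8.55
ee_pos: [450.5, -154.1, 66.2]
ee_rot: [-0.0, -0.121, 0.993, 0.0]
contact_force: [-5.8, 3.9, 17.0]
width: 0.563
```

```bash
python3 look.py 5
```

```text
yel [255.7 249.7] [ 574.96221616 -116.85568892   66.        ]
yel [270.7 279.3] [ 648.15742097 -180.15616849   66.        ]
8.65 [ 450.48697162 -154.05075467   66.23830125] 0.564869673518413 [-6.11969297  3.9308843  17.05303806]
```

View pics/scene5.png

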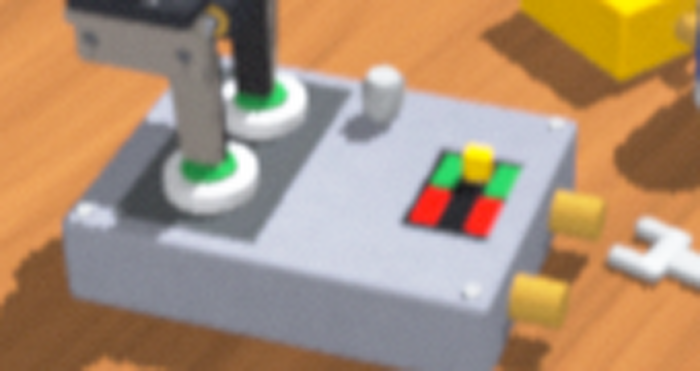

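View pics/side5.png

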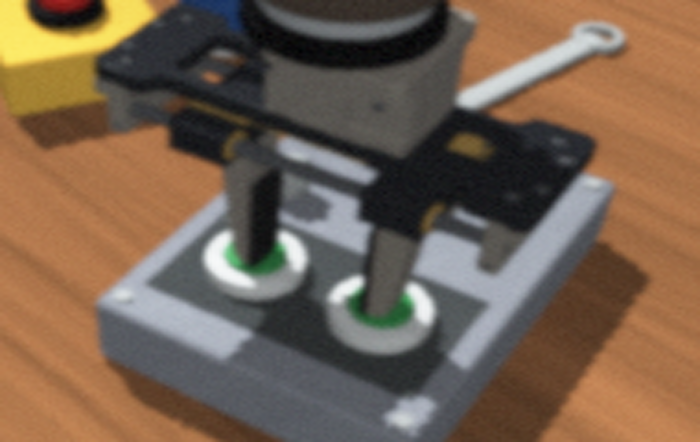

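The pointer now sits deep in the green half and has barely moved between 7.75 s and 8.65 s. I measured only 23.6 mm of travel though, against 28 mm expected, and must resolve that before letting go. I'll hold longer and check it against the predicted block position.

>>> apply_moves(series=[[0,0,0,0,0,0],[0,0,0,0,0,0],[0,0,0,0,0,0],[0,0,0,0,0,0],[0,0,0,0,0,0],[0,0,0,0,0,0],[0,0,0,0,0,0],[0,0,0,0,0,0]])

```text
time_s: 9.45
ee_pos: [450.5, -154.1, 66.2]
ee_rot: [-0.0, -0.121, 0.993, 0.0]
contact_force: [-6.0, 3.8, 17.0]
width: 0.564
```

```bash
python3 - <<'E'
from workcell import *
from h import *
c0=np.load("pics/scene0.npz"); c0={k:c0[k] for k in c0}
c=camera("scene"); c={k:c[k] for k in("frame","intrinsics","R","t")}
np.savez("pics/scene6.npz",**c)
ps=[]
for d in(c0,c):
    for ce,s in blobs(d,(22,130,90),(34,255,255),8):
        if 235<ce[0]<262: print(ce,s); 
# predicted displacement in px for 28 mm
yaw=0.243; ey=np.array([-np.sin(yaw),np.cos(yaw),0]);ex=np.array([np.cos(yaw),np.sin(yaw),0])
# box mid from scene button tops (same camera bias)
m=(np.array([448.9,-128.5,0])+np.array([463.9,-189.1,0]))/2-np.array([1.,-1.2,0])
for y in(-14,10,14):
    # silhouette of block
    P=np.array([m+ex*(125+a)+ey*(y+b)+[0,0,z] for a in(-7,7) for b in(-5,5) for z in(52,68)])
    hull=cv2.convexHull(np.float32([proj(c,p) for p in P])); M=cv2.moments(hull)
    print(y,M["m10"]/M["m00"],M["m01"]/M["m00"],cv2.boundingRect(hull))
    if y==14: H=hull
k=8;x,y=225,230
im=cv2.resize(c["frame"][y:y+55,x:x+70,::-1],None,fx=k,fy=k,interpolation=cv2.INTER_NEAREST)
cv2.polylines(im,[np.int32((H-[x-.5,y-.5])*k)],True,(255,0,255),1)
cv2.imwrite("pics/ptr6.png",im)
print(state()["time_s"],state()["contact_force"])
E
```

```text
[251.8 256.4] [247 252  10  11  67]
[255.6 249.9] [252 246   8   9  58]
-14 251.429797531456 259.0986607419598 (247, 253, 9, 12)
10 255.17532459873988 252.17749050681087 (251, 247, 9, 11)
14 255.7853761901534 251.05019586155035 (251, 245, 9, 12)
9.5 [-5.45681649  3.72718623 17.45088716]
```

View pics/ptr6.png

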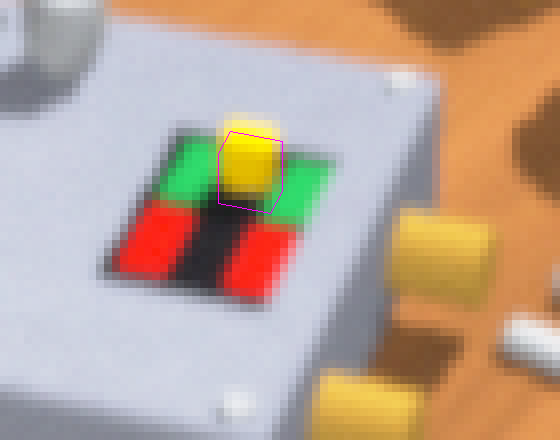

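>>> apply_moves(series=[[0,0,0,0,0,0],[0,0,0,0,0,0],[0,0,0,0,0,0],[0,0,0,0,0,0],[0,0,0,0,0,0],[0,0,0,0,0,0],[0,0,0,0,0,0],[0,0,0,0,0,0]])

```text
time_s: 10.3
ee_pos: [450.5, -154.1, 66.3]
ee_rot: [-0.0, -0.121, 0.993, 0.0]
contact_force: [-5.8, 4.9, 16.9]
width: 0.564
```

```bash
python3 - <<'E'
from workcell import *
from h import *
c=camera("scene"); np.savez("pics/scene7.npz",**{k:c[k] for k in("frame","intrinsics","R","t")})
w=camera("wrist"); cv2.imwrite("pics/wrist7.png",w["frame"][:,:,::-1])
tiles=[]
for n in("scene0","scene6","scene7"):
    d=np.load(f"pics/{n}.npz"); f=d["frame"][238:272,238:268].astype(float)
    W=np.clip(np.minimum(f[...,0],f[...,1])-f[...,2]-25,0,None)
    # keep main blob
    _,l,s,_=cv2.connectedComponentsWithStats((W>0).astype(np.uint8)); i=1+np.argmax(s[1:,4]); W*=l==i
    yy,xx=np.mgrid[238:272,238:268]; print(n,(W*xx).sum()/W.sum(),(W*yy).sum()/W.sum(),s[i],(W>60).any(1).nonzero()[0][[0,-1]]+238)
    tiles.append(cv2.resize(d["frame"][232:272,232:272,::-1],None,fx=9,fy=9,interpolation=cv2.INTER_CUBIC))
cv2.imwrite("pics/cmp7.png",np.hstack([tiles[0],tiles[2]]))
s=state();print(s["time_s"],s["contact_force"])
E
```

```text
scene0 251.50268166089964 256.3682525951557 [  6  14  18  11 106] [252 261]
scene6 255.51233671988388 249.15507424360834 [14  6  9 11 77] [245 253]
scene7 255.51168511685117 249.15531700771552 [14  6  9 11 77] [245 253]
10.4 [-6.95816107  3.33438006 16.95522403]
```

View pics/cmp7.png

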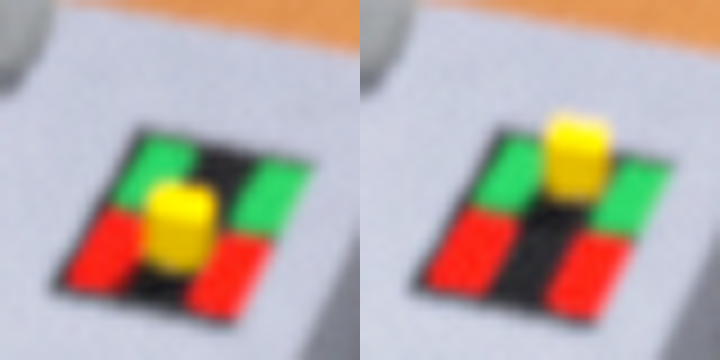

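View pics/wrist7.png

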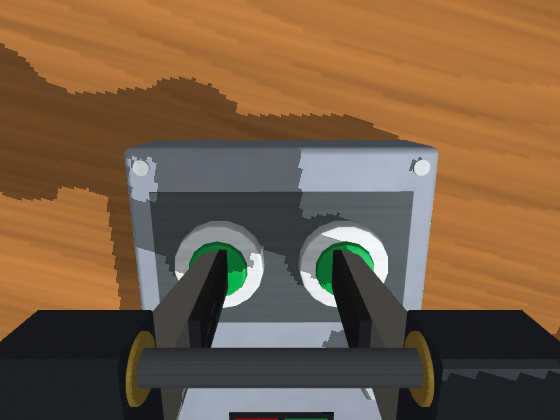

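The pointer has not moved at all between 9.5 s and 10.4 s (0.001 px). The better centroid gives about 25 mm of apparent travel. As a cheap check that it's the stop and not a marginal button, I'll press 1 mm harder and see whether it moves.

>>> apply_moves(series=[[0,0,-0.0005,0,0,0],[0,0,-0.001,0,0,0],[0,0,-0.001,0,0,0],[0,0,-0.001,0,0,0],[0,0,-0.001,0,0,0],[0,0,-0.001,0,0,0],[0,0,-0.001,0,0,0],[0,0,-0.001,0,0,0]])

```text
time_s: 11.2
ee_pos: [450.6, -154.1, 66.2]
ee_rot: [-0.0, -0.122, 0.993, 0.0]
contact_force: [-9.1, 5.7, 24.8]
width: 0.568
```

```bash
python3 - <<'E'
from workcell import *
from h import *
c=camera("scene"); np.savez("pics/scene8.npz",**{k:c[k] for k in("frame","intrinsics","R","t")})
yaw=0.243; ey=np.array([-np.sin(yaw),np.cos(yaw),0]);ex=np.array([np.cos(yaw),np.sin(yaw),0]);m=np.array([455.4,-157.6,0])
def cen(f):
    f=f.astype(float); W=np.clip(np.minimum(f[...,0],f[...,1])-f[...,2]-60,0,None)
    _,l,s,_=cv2.connectedComponentsWithStats((W>0).astype(np.uint8)); i=1+np.argmax(s[1:,4]); W*=l==i
    yy,xx=np.mgrid[238:272,238:262]; return np.array([(W*xx).sum(),(W*yy).sum()])/W.sum()
p=[cen(np.load(f"pics/{n}.npz")["frame"][238:272,238:262]) for n in("scene0","scene6","scene8")]
print(p)
a=[proj(c,m+ex*125+ey*y+[0,0,60]) for y in(-14,14)]
d=a[1]-a[0]; print("pred px",d,"travel mm",28*((p[2]-p[0])@d)/(d@d))
s=state();print(s["time_s"],s["ee_pos"],s["contact_force"])
E
```

```text
[array([251.50935252, 256.21846523]), array([255.52048417, 249.0716946 ]), array([255.52206339, 249.08374767])]
pred px [ 4.35502578 -8.04866427] travel mm 25.042153086038635
11.25 [ 450.54170801 -154.04921538   66.15515106] [-9.73205545  5.84147022 23.81101067]
```

Pressing harder (25 N) did not move the pointer. It is at rest against its stop, with its top edge where I predicted for the green end. Letting go straight up.

>>> apply_moves(series=[[0,0,0.003,0,0,0],[0,0,0.008,0,0,0],[0,0,0.014,0,0,0],[0,0,0.025,0,0,0],[0,0,0.045,0,0,0],[0,0,0.07,0,0,0],[0,0,0.095,0,0,0],[0,0,0.11,0,0,0]])

```text
time_s: 12.05
ee_pos: [451.0, -154.5, 176.0]
ee_rot: [0.001, -0.121, 0.993, -0.001]
contact_force: [0.1, 0.2, -0.3]
width: 0.568
```

>>> apply_moves(series=[[-0.01,0,0.01,0,0,0],[-0.03,0,0.03,0,0,0],[-0.05,0,0.05,0,0,0],[-0.07,0,0.06,0,0,0],[-0.08,0,0.07,0,0,0],[-0.08,0,0.07,0,0,0],[-0.08,0,0.07,0,0,0]])

```text
time_s: 12.75
ee_pos: [370.5, -154.1, 243.6]
ee_rot: [0.0, -0.121, 0.993, -0.0]
contact_force: [0.7, 0.1, -0.0]
width: 0.561
```

```bash
python3 - <<'E'
from workcell import *
from h import *
for n in("scene","side"):
    c=camera(n); np.savez(f"pics/{n}9.npz",**{k:c[k] for k in("frame","intrinsics","R","t")})
    cv2.imwrite(f"pics/{n}9.png",c["frame"][:,:,::-1])
    d0=np.load(f"pics/{n}0.npz"); d0={k:d0[k] for k in d0}
    for lab,lo,hi in(("g",(45,120,60),(80,255,255)),("y",(22,150,120),(34,255,255))):
        print(n,lab,[tuple(b[0]) for b in blobs(d0,lo,hi,25)],[tuple(b[0]) for b in blobs(c,lo,hi,25)])
s=state();print(s["time_s"],s["ee_pos"],s["contact_force"])
def w(d,y): return d
t=[]
for n in("side0","side9"): t.append(cv2.resize(np.load(f"pics/{n}.npz")["frame"][150:330,240:420,::-1],(400,400),interpolation=cv2.INTER_CUBIC))
cv2.imwrite("pics/cmp9.png",np.hstack(t))
E
```

```text
scene g [(np.float64(202.5), np.float64(230.7)), (np.float64(190.1), np.float64(247.5)), (np.float64(248.6), np.float64(250.4)), (np.float64(261.2), np.float64(253.4))] [(np.float64(202.5), np.float64(230.6)), (np.float64(190.1), np.float64(247.4)), (np.float64(248.4), np.float64(251.3)), (np.float64(261.4), np.float64(253.4))]
scene y [(np.float64(288.5), np.float64(207.7)), (np.float64(251.7), np.float64(256.4))] [(np.float64(288.5), np.float64(207.7)), (np.float64(255.7), np.float64(249.6))]
side g [(np.float64(345.1), np.float64(238.2)), (np.float64(338.8), np.float64(246.1)), (np.float64(299.2), np.float64(273.6)), (np.float64(333.5), np.float64(291.0))] [(np.float64(338.7), np.float64(246.0)), (np.float64(299.2), np.float64(273.6)), (np.float64(333.5), np.float64(291.0))]
side y [(np.float64(246.4), np.float64(196.7)), (np.float64(356.3), np.float64(244.1))] [(np.float64(232.8), np.float64(197.3)), (np.float64(267.8), np.float64(195.9)), (np.float64(342.8), np.float64(239.2))]
12.85 [ 370.41461506 -153.77267499  242.94136722] [-0.25965338 -0.10100706  0.06755731]
```

View pics/cmp9.png

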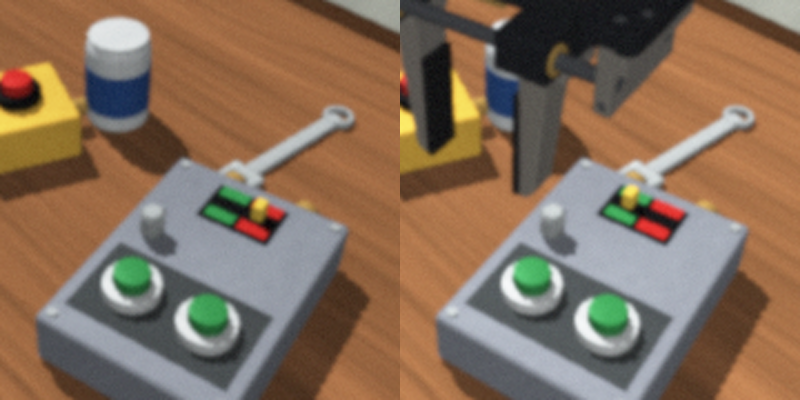

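View pics/scene9.png

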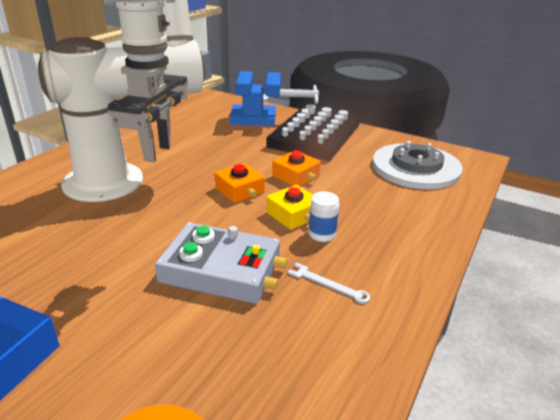

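From the side view the pointer moved 14.4 px, about 28 mm at that range, so it is at the green end. The green buttons are back at their starting pixels, and the nut, can and wrench look unmoved. Handing in.

```bash
python3 - <<'E'
from workcell import *
from h import *
d=[{k:np.load(f"pics/side{i}.npz")[k] for k in("intrinsics","R","t")} for i in(0,)][0]
a,b=ray(d,(356.3,244.1),62),ray(d,(342.8,239.2),62); print(np.linalg.norm(a-b))
print(sign_off())
E
```

```text
26.421476381007654
the job is handed in; nothing more can be done
None
```

I pressed both green buttons together with one fingertip on each and held them down from about 4.2 s to 11.2 s, until the pointer stopped at the green end. I then released straight up, moved clear and handed in at about 12.9 s. No verdict came back.

**Final checks that agreed:**
- **Green buttons:** both are back at their starting pixels, within 0.1 px.
- **Pointer:** it did not move from 9.5 s to 11.25 s, even when I raised the press from 17 N to 25 N.
- **Other objects:** the nut, can and wrench look unmoved in the pictures, and I never went near the red dump button. I did not measure any of these numerically.
- **Contact:** the force on the tool was about 0 N once clear.

**Check that disagreed:** my camera estimates of the pointer's travel fell short of 28 mm. The scene camera gave about 25 mm and the side camera 26.4 mm. My rough pixel estimate of 28 mm, made just before hand-in, was too generous. The 25 mm limit lies inside this measurement error, because one pixel is 2–4 mm on that small block. I took the pointer to be at its stop because it stayed still under the harder press and its top edge lined up with the predicted end position.

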